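Fit the keyed drive shaft in the drive box

TASK

Lift the loose cover plate off the pins of the drive box and lay it flat on the bare bench, handle up and clear of the box. Then take the keyed shaft (the one with the flat bar head and the toe) from the wooden rack, push its nose into the hub in the box, turn it until the key slips into the slot, and push it fully home against the spring so that its collar sits on the hub. Finish while still gripping the shaft by its head and pressing it home (let go and the spring lifts it out again), and leave the other things where they are.

Things in the scene. Friction and masses are not known exactly. Their poses are not given: they have to be found in the camera images.
- housing: Drive box, fixed: open-topped galvanised box 180 x 150 x 80 mm high (along its x, y, z), walls 4 mm. Origin: centre of its underside, on the bench. Two 6 mm guide pins at (x -68, y +53) and (x +68, y -53) mm reach 94 mm above the bench. In its middle stands a dark pulley with a steel hub 54 mm across that cannot turn.
- bore (a point): Mouth of the hub's bore: centre of the hub's flat top, 66 mm above the bench, 14 mm below the box's rim; z up along the bore, axes parallel to the box's (not to the slot). Greased bore, 26 mm across. One keyway slot, 11 mm wide, runs down its whole length, reaching 20.5 mm out from the axis, and points within 0.45 rad either way of this frame's +x.
- cover: Loose cover plate, galvanised, 170 x 140 x 4 mm, 350 g, on the rim, its two 9 mm holes over the guide pins (same x, y); the pins stand 10 mm above its upper face, so lift it straight up. Origin: centre of its underside; z up through the handle. Bare bench to lay it on: about 200 x 170 mm around x 0.50, y -0.27.
- cover_grip (a point): Middle of the cover's handle bar: a round dark bar 10 mm thick and 64 mm long along the cover's x, its axis 34 mm above the cover's underside, free space under it.
- rack: Wooden rack block, fixed, 170 x 80 x 30 mm, with two round sockets 26 mm across and 14 mm deep, 42 mm either side of its middle along its x. Origin: centre of its underside. One shaft stands in each socket, either one in either.
- shaft: Keyed steel shaft, upright, about 0.32 kg, 100 mm tall. Origin: centre of its nose's lower end; z up. Rod 24 mm across, lowest 6 mm tapering to 18 mm; collar 38 mm across from 45 to 53 mm up; above it a flat bar head 32 mm (x) by 14 mm (y), from 53 to 100 mm up: grip it across the 14 mm. In the rack its +x (key side) is within 0.55 rad of the world's +x.
- bore_seat (a point): Rest position of the brass spring seat's top in the bore, on its axis, 37 mm below the hub's top. The nose meets it with the collar still 8 mm above the hub; it pushes back with about 6 N, rising to about 10 N when the shaft is home.
- shaft_key (a point): Lower end of the key, 16 mm above the nose's end, 15 mm from the axis on the +x side. The key is 8 mm wide, stands out to 18 mm from the axis and runs up to the collar. At a wrong angle this end rests on the hub's face, collar 29 mm above it; which way the slot points differs each time: see it from above with the cover off, or turn the shaft under a light push to find it.
- shaft_toe (a point): Tip of the small toe on top of the collar, directly above the key: 10 mm wide, 36 mm from the axis on the +x side, 53 to 63 mm above the nose's end. It shows from above where the key is.
- shaft_collar (a point): Centre of the underside of the keyed shaft's collar, 45 mm above the nose's end. Fully home it lies at bore.
- shaft_head (a point): Grip point in the keyed shaft's bar head, on the axis, 83 mm above the nose's end (17 mm below the head's top).
- plain_shaft: Bystander in the rack's other socket: same rod and collar, no key, round head 30 mm across, 98 mm tall. Origin: centre of its lower end.
- wrench: Steel wrench lying on the bench, bystander. Origin: underside.
- screwdriver: Screwdriver lying on the bench, bystander. Origin: underside.
- hammer: Hammer lying on the bench, bystander. Origin: underside.
- rivet_tin: Small steel bowl, 72 mm across, 45 mm high, bystander. Origin: underside.
- oil_can: White bottle 60 mm across, 130 mm high, bystander. Origin: underside.
- angle: Offcut of steel angle, 120 x 30 x 30 mm, bystander. Origin: at its corner line, underside.
Not all that is in view belongs to the job. What is shaped like the cover but blue or yellow is not meant.

How it is judged:
By the outcome, as a careful person would: the job done as asked, in the order asked, and still so for the second after the job is handed in, while the arm keeps its last pose, push and grip.
It also fails if it takes over 64 s, if anything falls off the work surface, if the arm or the gripper's body presses on something with over 40 N, if the wrist force passes 120 N, or if a joint passes its speed limit or range.

ROBOT

A 6-joint arm with a two-finger parallel gripper is mounted at the origin on the work surface. World frame = base frame: x ahead of the robot, y to its left, z up, the work surface at z = 0. Lengths are in m, angles in rad, forces in N, time in s.
With the tool pointing down it reaches from about 0.35 to 0.975 m from the base axis. Payload 4.9 kg.
Tool frame: the origin (TCP) lies midway between the tips of the shut fingers; the grasp point (between the pads) lies 19 mm behind it; z points along the fingers, y is the line along which they close (so a half turn about z gives the same grasp; the last joint's range is limited). The gripper opens to 85 mm and grips with 20 to 120 N. Pads are 22 mm wide; open, the fingers measure 114 mm over their backs; the gripper's body (76 mm by 85 mm) begins 54 mm behind the grasp point. The pads swing forward as they close: fully open they stand 13 mm farther back than shut.
Start: joints at [1.029, 0.053, 1.613, -0, 1.476, -0.119], TCP at [0.256, 0.57, 0.231] pointing down, gripper open.
Joint ranges: [-3.01, 3.01], [-1.01, 2.22], [0.06, 2.58], [-1.02, 4.17], [0.09, 2.62], [-3.14, 3.14]. Speed limits (rad/s): [2.57, 2.57, 3.14, 3.14, 3.14, 3.14].

INTERFACE

Orientations are given as a unit quaternion [w, x, y, z].
In Python, from plant import * gives the robot as it stands.
- The arm moves only by the tool jog_arm, never from a script. Its argument "targets" is a list of rows, each a list of 3 entries, a list of its own where there are three numbers: the shift along the tool's x, y, z in units of 25 mm (1.0 is 25 mm), then the turn, a rotation vector about the tool's x, y, z in units of 8 degrees (1.0 is 8 degrees), then the opening in per cent of the stroke, from 0 (shut) to 100 (fully open). A call has 1 to 8 rows; each row is the pose to reach, as a shift and turn from the pose commanded when the call began, along the tool's axes at that moment; what a row does not reach only later rows make up. A row lasts 1/8 s, in which the tool goes at most 62.5 mm and 10.7 degrees, less where a joint would pass 70% of its speed; a pose out of reach is approached as far as the arm can. A call with a gripper value outside its range is refused whole. The fingers move at their own pace and stop on an object; the grip force is fixed at half the most. Time passes only in rows, so rows that repeat a pose let the fingers close. It gives the time, the measured TCP pose, the force, the opening and the grip force at its end, in the units of the state.
- state(): the state, without advancing time (a new reading comes with each control period).
- grab_frame(name): name is "scene" or "top" or "wrist"; returns (picture, depth): 480x640x3 uint8, red, green, blue; 480x640 float32, m along the optical axis (not along the pixel's ray), 0 where there is no reading.
- camera_params(name): a dict with "fovy" (degrees; the focal length in pixels is half the picture's height over the tangent of half this angle, whatever the lens; pixels are square), "cx", "cy" (the principal point, pixels), "rvec" (rotation vector, rad) and "tvec" (3), from world to camera coordinates, as OpenCV has them; the wrist camera has in their place "hand_eye" (4x4, takes a point from camera to tool coordinates, whose origin is the TCP and whose axes are the flange's). Camera axes: x right, y down, z forward; pixel columns grow to the right and rows downward; lengths in m; the calibration is good to about 2 mm. A picture is of the moment at which its call begins: read the wrist's pose just before it. camera_params takes no time and is no camera call.
- job_done(): hands the job in; it is judged then, once.
The state is a dict: "time": time; "joint_pos": joint angles; "joint_vel": joint speeds; "joint_efforts": joint torques, N m; "tool_pos": TCP position; "tool_rot": TCP orientation; "contact_force": force on the tool from outside, world axes, zero at the start; "ft_torque": the same for the moment, N m; "gripper_width": opening from 0.0 (shut) to 1.0 (fully open); "grasp_force": force on a finger pad.
Only numpy, scipy, OpenCV 4.12 (cv2) and the standard library are available. Lean on these libraries where they do the work, as an engineer would, in place of code of your own. Each camera call takes 0.05 s, during which the arm holds its last target. There are 200 camera calls.

## Working session

There is one attempt and no reset: what is moved stays moved. The work goes in short steps, Python scripts to look and compute and a tool call to move; the robot and the scene stay as the last step left them, time stands still between calls to the robot, and variables do not carry over. Pictures are saved under pics/ and viewed, at most 10 in all, crops included, and the job is handed in when it is done.

Besides the shell and the picture viewer there is one more tool, called after "Call:" as name(argument=value, ...), one argument or row to a line, values as JSON. jog_arm: Moves the arm, as the interface text tells. Its arguments: {"type":"object","properties":{"targets":{"type":"array"}},"required":["targets"]}

```bash
mkdir -p pics; ls
cat > h.py <<'E'
from plant import *
import numpy as np, cv2
from scipy.spatial.transform import Rotation as R
def cam(n,st=None):
    p=camera_params(n); f=240/np.tan(np.radians(p['fovy'])/2)
    K=np.array([[f,0,p['cx']],[0,f,p['cy']],[0,0,1]])
    if 'rvec' in p:
        Rc=R.from_rotvec(np.ravel(p['rvec'])).as_matrix(); t=np.ravel(p['tvec']); return K,Rc.T,-Rc.T@t
    st=st or state(); H=np.array(p['hand_eye']); q=st['tool_rot']
    T=R.from_quat([q[1],q[2],q[3],q[0]]).as_matrix()
    return K,T@H[:3,:3],T@H[:3,3]+np.array(st['tool_pos'])
def onplane(c,uv,z):
    K,M,o=c; d=M@np.linalg.inv(K)@np.array([uv[0],uv[1],1.]); return o+d*(z-o[2])/d[2]
def proj(c,P):
    K,M,o=c; p=K@(M.T@(np.array(P)-o)); return p[:2]/p[2]
def cloud(c,D):
    K,M,o=c; v,u=np.indices(D.shape); r=np.stack([(u-K[0,2])/K[0,0],(v-K[1,2])/K[1,1],np.ones(D.shape)],-1)*D[...,None]
    return r@M.T+o
def twoview(c1,uv1,c2,uv2):
    A=[];b=[]
    for (K,M,o),uv in((c1,uv1),(c2,uv2)):
        d=M@np.linalg.inv(K)@np.array([uv[0],uv[1],1.]); d/=np.linalg.norm(d); P=np.eye(3)-np.outer(d,d); A.append(P); b.append(P@o)
    return np.linalg.lstsq(np.vstack(A),np.hstack(b),rcond=None)[0]
def save(n,im,k=1): cv2.imwrite('pics/'+n,cv2.resize(im[:,:,::-1],None,fx=k,fy=k,interpolation=cv2.INTER_CUBIC))
E
python3 - <<'E'
from h import *
for n in('top','scene'):
    im,D=grab_frame(n); save(n+'0.png',im); np.savez(n+'0.npz',im=im,D=D); print(n,camera_params(n),cam(n)[2])
print(camera_params('wrist')); print(state())
E
```

```text
pics
top {'fovy': 52.94462457085447, 'cx': 321.34699526853797, 'cy': 240.61011479566034, 'rvec': array([ 2.05360103, -2.18148157,  0.22363107]), 'tvec': array([-0.03938137,  0.51536634,  1.17288311])} [ 0.26623889 -0.05315915  1.25263686]
scene {'fovy': 53.750212939457775, 'cx': 312.243960295432, 'cy': 238.75868759523806, 'rvec': array([ 2.21408443,  0.675808  , -0.3245427 ]), 'tvec': array([-0.38274192, -0.14530767,  1.30519898])} [ 0.93139726 -0.66600646  0.74838802]
{'fovy': 66.5360205074369, 'cx': 320.0091963917696, 'cy': 236.26310098145154, 'hand_eye': array([[-6.55760857e-04, -9.46986021e-01, -3.21274098e-01,
         8.24999810e-02],
       [ 9.99999682e-01, -4.74924446e-04, -6.41240107e-04,
        -1.07892205e-03],
       [ 4.54664494e-04, -3.21274417e-01,  9.46986031e-01,
        -1.43084268e-01],
       [ 0.00000000e+00,  0.00000000e+00,  0.00000000e+00,
         1.00000000e+00]])}
{'time': 0.1, 'joint_pos': array([ 1.02900391e+00,  5.33158227e-02,  1.61418421e+00,  4.80844702e-05,
        1.47599759e+00, -1.19031067e-01]), 'joint_vel': array([ 6.94505077e-04, -1.07961941e-03, -5.64021464e-03,  1.11435811e-03,
       -5.62143612e-05,  1.40107552e-04]), 'joint_efforts': array([-1.88945532e-04, -3.94907928e+01, -3.71362674e+01, -1.45358135e-04,
        3.94384697e-03,  3.49352649e-05]), 'tool_pos': array([0.25613252, 0.56947781, 0.23015403]), 'tool_rot': array([-3.31653571e-04,  2.09812198e-01,  9.77741241e-01, -8.93196314e-04]), 'contact_force': array([-0.99493019, -0.01898156, -0.9408011 ]), 'ft_torque': array([-0.00325932, -0.00196106, -0.05499381]), 'grasp_force': 0.0, 'gripper_width': 1.001678659940626}
```

View pics/top0.png

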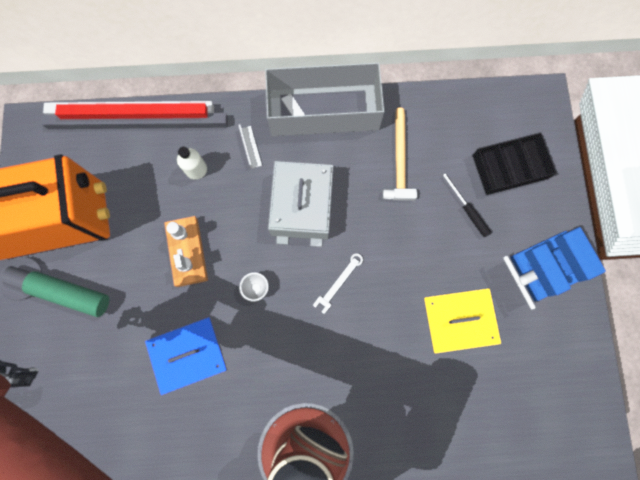

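View pics/scene0.png

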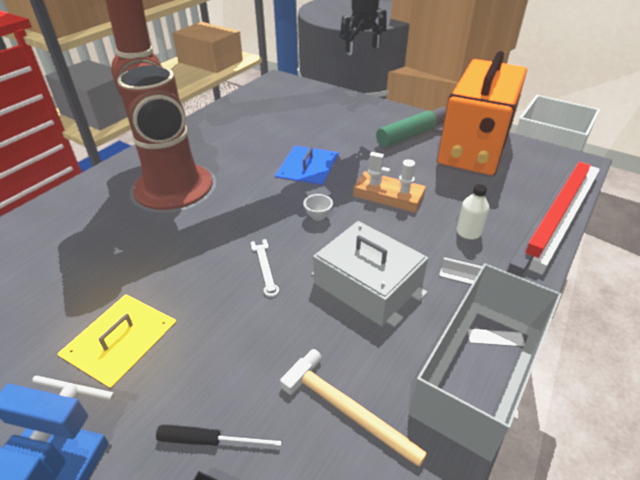

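Top view: the grey cover sits on the drive box at about (302,198), with its handle at (303,193). The blue plate (187,357) and the yellow one (462,320) are decoys by colour. The rack is at (185,250), with shafts at (176,230) and (182,262). The lower one looks like the bar head with the toe, so I'll confirm that in an enlarged crop and measure at the same time.

Run:
```python
from h import *
T=np.load('top0.npz');S=np.load('scene0.npz');ti,si=T['im'],S['im'];ct,cs=cam('top'),cam('scene')
a=cv2.resize(ti[205:300,150:225],(380,480),interpolation=cv2.INTER_CUBIC)
b=cv2.resize(si[145:215,345:435],(410,319),interpolation=cv2.INTER_CUBIC)
pic=np.zeros((480,800,3),np.uint8);pic[:,:380]=a;pic[:319,390:800]=b;save('rack.png',pic)
def dark(im,box,th):
    x0,y0,x1,y1=box;m=(im[y0:y1,x0:x1].max(2)<th).astype(np.uint8)
    n,l,s,c=cv2.connectedComponentsWithStats(m)
    return [(s[i,4],c[i]+[x0,y0],cv2.minAreaRect(np.argwhere(l==i)[:,::-1].astype(np.float32)+[x0,y0])) for i in range(1,n) if s[i,4]>15]
print(dark(ti,(280,170,328,225),95)); print(dark(si,(345,228,400,270),95))
for n,im,D,c,box in(('top',ti,T['D'],ct,(265,155,340,245)),('scene',si,S['D'],cs,(320,220,430,300))):
    x0,y0,x1,y1=box;P=cloud(c,D)[y0:y1,x0:x1].reshape(-1,3);h=P[:,2]
    q=P[(h>.075)&(h<.092)];r=cv2.minAreaRect(q[:,:2].astype(np.float32)*1000);print(n,'plate',np.median(q,0),r)
    q=P[(h>.105)&(h<.13)];print('bar',len(q),q.mean(0),cv2.minAreaRect(q[:,:2].astype(np.float32)*1000))
# rack
hsv=cv2.cvtColor(ti,cv2.COLOR_RGB2HSV);P=cloud(ct,T['D']);m=np.zeros(ti.shape[:2],bool);m[205:300,155:220]=1
q=P[m&(P[...,2]>.02)&(P[...,2]<.04)];print('rack',np.median(q[:,2]),cv2.minAreaRect(q[:,:2].astype(np.float32)*1000))
q=P[m&(P[...,2]>.09)];print('heads',len(q));l=cv2.kmeans(q[:,:2].astype(np.float32),2,None,(3,20,1e-4),3,0)
for k in(0,1):
    g=q[l[1].ravel()==k];print(g.mean(0),len(g),g[:,2].max(),cv2.minAreaRect(g[:,:2].astype(np.float32)*1000), proj(ct,g.mean(0)))
print([proj(ct,p) for p in((.4,-.185,0),(.6,-.185,0),(.6,-.355,0),(.4,-.355,0))])
```

```text
[]Traceback (most recent call last):
  File "<stdin>", line 10, in <module>
  File "<stdin>", line 9, in dark
cv2.error: OpenCV(4.12.0) /io/opencv/modules/imgproc/src/convhull.cpp:143: error: (-215:Assertion failed) total >= 0 && (depth == CV_32F || depth == CV_32S) in function 'convexHull'
```

View pics/rack.png

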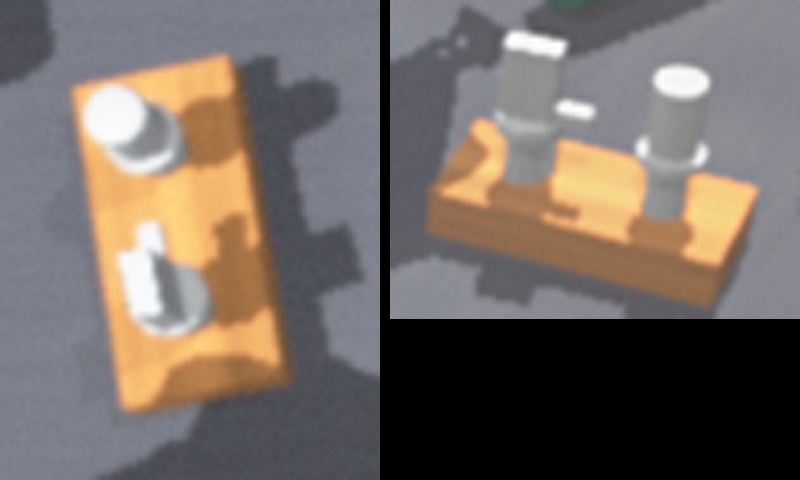

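The crop shows the bar head with its toe at crop (145,285), with the toe at (150,235), which is top pixel (179,261). The other shaft, at crop (115,115) or top (173,228), has a round head and is the bystander. The keyed shaft is therefore the lower one in the top view, nearer the robot.

```bash
cat > m.py <<'E'
from h import *
T=np.load('top0.npz');S=np.load('scene0.npz');ti,si=T['im'],S['im'];ct,cs=cam('top'),cam('scene')
f32=np.float32
def dark(im,box,th):
    x0,y0,x1,y1=box;m=(im[y0:y1,x0:x1].max(2)<th).astype(np.uint8)
    n,l,s,c=cv2.connectedComponentsWithStats(m)
    return [(s[i,4],c[i]+[x0,y0],cv2.minAreaRect((np.argwhere(l==i)[:,::-1]+[x0,y0]).astype(f32))) for i in range(1,n) if s[i,4]>15]
print(dark(ti,(280,170,328,225),110)); print(dark(si,(345,228,400,270),110))
for n,im,D,c,box in(('top',ti,T['D'],ct,(265,155,340,245)),('scene',si,S['D'],cs,(310,220,430,300))):
    x0,y0,x1,y1=box;P=cloud(c,D)[y0:y1,x0:x1].reshape(-1,3);h=P[:,2]
    q=P[(h>.075)&(h<.092)];r=cv2.minAreaRect((q[:,:2]*1000).astype(f32));print(n,'plate',np.median(q,0),r)
    q=P[(h>.105)&(h<.13)];print('bar',len(q),q.mean(0) if len(q) else 0,cv2.minAreaRect((q[:,:2]*1000).astype(f32)) if len(q) else 0)
P=cloud(ct,T['D']);m=np.zeros(ti.shape[:2],bool);m[205:300,155:220]=1
q=P[m&(P[...,2]>.02)&(P[...,2]<.04)];print('rack',np.median(q[:,2]),cv2.minAreaRect((q[:,:2]*1000).astype(f32)))
q=P[m&(P[...,2]>.095)];print('heads',len(q));l=cv2.kmeans(q[:,:2].astype(f32),2,None,(3,20,1e-4),3,0)
for k in(0,1):
    g=q[l[1].ravel()==k];print(g.mean(0),len(g),g[:,2].max(),cv2.minAreaRect((g[:,:2]*1000).astype(f32)), proj(ct,g.mean(0)))
print(np.round([proj(ct,p) for p in((.4,-.185,0),(.6,-.185,0),(.6,-.355,0),(.4,-.355,0))]))
# two views: bar-head top centre (crop pixels -> full), toe tip
for a,b in(((145,285),(535,45)),((115,115),(682,80))):
    print('2view',twoview(ct,(150+a[0]/5.067,205+a[1]/5.05),cs,(345+(b[0]-390)/4.556,145+b[1]/4.557)))
E
python3 m.py
```

```text
[]
[(np.int32(111), array([371.59459459, 248.93693694]), ((370.8325500488281, 249.90621948242188), (34.79553985595703, 11.935881614685059), 29.248823165893555))]
top plate [ 0.62029452 -0.02471399  0.08243473] ((624.6036376953125, -24.61724853515625), (150.08177185058594, 182.30380249023438), 82.649658203125)
bar 117 [ 0.6225444  -0.02486413  0.11642509] ((623.9674072265625, -24.61704444885254), (10.065300941467285, 72.93228149414062), 82.46060943603516)
scene plate [ 0.63556957 -0.03918093  0.08423067] ((625.5167236328125, -24.891868591308594), (153.75189208984375, 182.16751098632812), 82.535400390625)
bar 194 [ 0.62831104 -0.02765309  0.11620805] ((626.027099609375, -25.065702438354492), (12.969724655151367, 73.40873718261719), 81.4561538696289)
rack 0.028773234624050348 ((513.5521240234375, 282.99066162109375), (171.78997802734375, 81.95066833496094), 8.53855037689209)
heads 282
[ 0.26623889 -0.05315915  1.25263686] 30 1.252636864194908 ((266.2388916015625, -53.15915298461914), (0.0, 0.0), 0.0) [382.80548636 781.08075531]
[0.51693817 0.28205531 0.11117104] 252 0.12122982962347617 ((511.7497253417969, 285.6695556640625), (113.74390411376953, 29.107526779174805), 4.5817742347717285) [175.5703247  242.33442773]
[[368. 284.]
 [362. 210.]
 [425. 206.]
 [433. 280.]]
2view [0.47154328 0.27590647 0.11336186]
2view [0.55493323 0.2899832  0.11212741]
```

```bash
cat > go.py <<'E'
import sys
from h import *
# usage: go.py x y z yaw_of_tool_y_deg
def go(x,y,z,yaw):
    s=state();q=s['tool_rot'];C=R.from_quat([q[1],q[2],q[3],q[0]])
    a=np.radians(yaw);Y=np.array([np.cos(a),np.sin(a),0]);Z=np.array([0,0,-1.]);G=R.from_matrix(np.c_[np.cross(Y,Z),Y,Z])
    M=C.as_matrix();yc=np.degrees(np.arctan2(M[1,1],M[0,1]))
    d=C.inv().apply(np.array([x,y,z])-s['tool_pos'])/.025; r=np.degrees((C.inv()*G).as_rotvec())/8
    print('t',round(s['time'],2),'pos',np.round(s['tool_pos'],4),'yaw',round(yc,1),'q6',round(s['joint_pos'][5],2),'F',np.round(s['contact_force'],1),'w',round(s['gripper_width'],3),'g',round(s['grasp_force'],1))
    print('shift',np.round(d,2),'turn',np.round(r,2))
if __name__=='__main__': go(*map(float,sys.argv[1:]))
E
python3 go.py .625 -.025 .22 82.6
```

```text
t 0.1 pos [0.2561 0.5695 0.2302] yaw 65.8 q6 -0.12 F [-1.  -0.  -0.9] w 1.002 g 0.0
shift [-23.21 -15.63   0.43] turn [-0.01 -0.   -2.1 ]
```

Call:
jog_arm(
  targets=[
    [[-23.2, -15.6, 0.4], [0, 0, -2.1], 60],
    [[-23.2, -15.6, 0.4], [0, 0, -2.1], 60],
    [[-23.2, -15.6, 0.4], [0, 0, -2.1], 60],
    [[-23.2, -15.6, 0.4], [0, 0, -2.1], 60],
    [[-23.2, -15.6, 0.4], [0, 0, -2.1], 60],
    [[-23.2, -15.6, 0.4], [0, 0, -2.1], 60],
    [[-23.2, -15.6, 0.4], [0, 0, -2.1], 60],
    [[-23.2, -15.6, 0.4], [0, 0, -2.1], 60],
  ],
)

```text
time: 1.1
tool_pos: [0.5201, 0.1447, 0.2238]
tool_rot: [-0.0, 0.065, 0.998, 0.0]
contact_force: [1.1, 1.4, -0.6]
gripper_width: 0.603
grasp_force: 0.0
```

```bash
python3 go.py .625 -.025 .22 82.6
```

```text
t 1.1 pos [0.5201 0.1447 0.2238] yaw 82.6 q6 -1.31 F [ 1.1  1.4 -0.6] w 0.603 g 0.0
shift [-5.04 -6.19  0.15] turn [ 0. -0. -0.]
```

Call:
jog_arm(
  targets=[
    [[-4.6, -5.7, 0.1], [0, 0, 0], 60],
    [[-4.6, -5.7, 0.1], [0, 0, 0], 60],
    [[-4.6, -5.7, 0.1], [0, 0, 0], 60],
    [[-4.6, -5.7, 0.1], [0, 0, 0], 60],
    [[-4.6, -5.7, 0.1], [0, 0, 0], 60],
  ],
)

```text
time: 1.72
tool_pos: [0.6147, -0.0095, 0.2209]
tool_rot: [-0.001, 0.065, 0.998, 0.0]
contact_force: [-1.1, 0.1, 0.9]
gripper_width: 0.599
grasp_force: 0.0
```

Run:
```python
from h import *
from go import go
s=state();im,D=grab_frame('wrist');c=cam('wrist',s);save('w1.png',im);P=cloud(c,D)
q=P[(P[...,2]>.106)&(P[...,2]<.13)&(abs(P[...,0]-.625)<.06)&(abs(P[...,1]+.025)<.05)];print(len(q),q.mean(0),cv2.minAreaRect((q[:,:2]*1000).astype(np.float32)),np.percentile(q[:,2],95))
print(proj(c,(.625,-.025,.114)))
go(.625,-.025,.095,82.6)
```

```text
1301 [ 0.6223965  -0.02523956  0.11819832] ((625.1566772460938, -25.804183959960938), (10.001405715942383, 73.07730865478516), 82.60035705566406) 0.12013772716054724
[302.45445624 249.77012457]
t 1.77 pos [ 0.6146 -0.0088  0.2212] yaw 82.6 q6 -1.58 F [-0.3 -0.2 -0. ] w 0.599 g 0.0
shift [-0.5  -0.59  5.05] turn [ 0.   -0.01  0.  ]
```

View pics/w1.png

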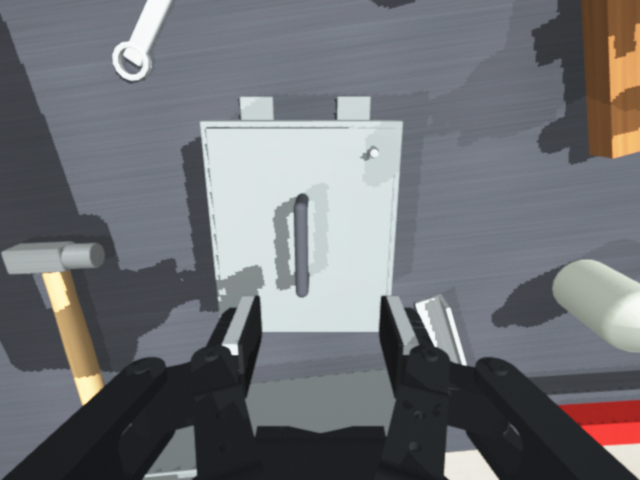

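The handle bar shows at (302,195) to (302,295), running straight down the image between the fingers. It needs a small sideways correction before I go down.

Call:
jog_arm(
  targets=[
    [[-0.5, -0.62, 1], [0, 0, 0], 60],
    [[-0.5, -0.62, 3], [0, 0, 0], 60],
    [[-0.5, -0.62, 4.5], [0, 0, 0], 60],
    [[-0.5, -0.62, 5.05], [0, 0, 0], 60],
    [[-0.5, -0.62, 5.05], [0, 0, 0], 60],
    [[-0.5, -0.62, 5.05], [0, 0, 0], 0],
    [[-0.5, -0.62, 5.05], [0, 0, 0], 0],
    [[-0.5, -0.62, 5.05], [0, 0, 0], 0],
  ],
)

```text
time: 2.78
tool_pos: [0.627, -0.0262, 0.0976]
tool_rot: [0.002, 0.065, 0.998, 0.0]
contact_force: [1.2, 2.8, 3.2]
gripper_width: 0.09
grasp_force: 58.5
```

Call:
jog_arm(
  targets=[
    [[0, 0, 0], [0, 0, 0], 0],
    [[0, 0, 0], [0, 0, 0], 0],
    [[0, 0, 0], [0, 0, 0], 0],
    [[0, 0, 0], [0, 0, 0], 0],
  ],
)

```text
time: 3.28
tool_pos: [0.6271, -0.0262, 0.0976]
tool_rot: [0.002, 0.065, 0.998, 0.0]
contact_force: [0.8, 2.4, 6.1]
gripper_width: 0.089
grasp_force: 58.6
```

```bash
python3 go.py .625 -.025 .20 82.6
```

```text
t 3.27 pos [ 0.6271 -0.0262  0.0976] yaw 82.6 q6 -1.6 F [0.8 2.4 6.1] w 0.089 g 58.6
shift [ 0.07  0.04 -4.1 ] turn [ 0.01  0.03 -0.  ]
```

Call:
jog_arm(
  targets=[
    [[0, 0, -0.2], [0, 0, 0], 0],
    [[0, 0, -0.5], [0, 0, 0], 0],
    [[0, 0, -0.9], [0, 0, 0], 0],
    [[0, 0, -1.4], [0, 0, 0], 0],
    [[0, 0, -2.2], [0, 0, 0], 0],
    [[0, 0, -3.2], [0, 0, 0], 0],
    [[0, 0, -4], [0, 0, 0], 0],
    [[0, 0, -4], [0, 0, 0], 0],
  ],
)

```text
time: 4.28
tool_pos: [0.6271, -0.0269, 0.1989]
tool_rot: [0.003, 0.065, 0.998, -0.0]
contact_force: [0.3, 0.8, -4.6]
gripper_width: 0.092
grasp_force: 58.8
```

```bash
python3 go.py .5 -.27 .15 82.6;  python3 go.py .5 -.27 .15 90
python3 - <<'E'
from h import *
T=np.load('top0.npz');P=cloud(cam('top'),T['D'])
m=(P[...,2]>.006)&(P[...,2]<.3)&(P[...,0]>.33)&(P[...,0]<.7)&(P[...,1]<-.13)&(P[...,1]>-.42)
n,l,s,c=cv2.connectedComponentsWithStats(m.astype(np.uint8))
for i in range(1,n):
    if s[i,4]>8: q=P[l==i];print(s[i,4],q.min(0).round(3),q.max(0).round(3))
E
```

```text
t 4.28 pos [ 0.6271 -0.0269  0.1989] yaw 82.6 q6 -1.6 F [ 0.3  0.8 -4.6] w 0.092 g 58.8
shift [  3.79 -10.3    1.94] turn [-0.    0.04 -0.  ]
t 4.28 pos [ 0.6271 -0.0269  0.1989] yaw 82.6 q6 -1.6 F [ 0.3  0.8 -4.6] w 0.092 g 58.8
shift [  3.79 -10.3    1.94] turn [-0.    0.04 -0.93]
510 [ 0.618 -0.332  0.006] [ 0.7   -0.242  0.032]
13 [ 0.669 -0.42   0.009] [ 0.685 -0.412  0.016]
71 [ 0.434 -0.174  0.006] [ 0.478 -0.13   0.012]
9 [ 0.471 -0.172  0.006] [ 0.48  -0.162  0.009]
```

Call:
jog_arm(
  targets=[
    [[3.6, -10.3, 0.5], [0, 0, -0.93], 0],
    [[3.6, -10.3, 0.5], [0, 0, -0.93], 0],
    [[3.6, -10.3, 0.5], [0, 0, -0.93], 0],
    [[3.6, -10.3, 0.5], [0, 0, -0.93], 0],
    [[3.6, -10.3, 0.5], [0, 0, -0.93], 0],
    [[3.6, -10.3, 2.5], [0, 0, -0.93], 0],
    [[3.6, -10.3, 4.5], [0, 0, -0.93], 0],
    [[3.6, -10.3, 4.5], [0, 0, -0.93], 0],
  ],
)

```text
time: 5.28
tool_pos: [0.4986, -0.2673, 0.0766]
tool_rot: [-0.006, 0.0, 1.0, 0.004]
contact_force: [-0.8, 0.5, -3.9]
gripper_width: 0.089
grasp_force: 59.1
```

```bash
python3 go.py .505 -.27 .019 90
```

```text
t 5.28 pos [ 0.4986 -0.2673  0.0766] yaw 90.0 q6 -2.19 F [-0.8  0.5 -3.9] w 0.089 g 59.1
shift [-0.28 -0.13  2.3 ] turn [ 0.06 -0.08 -0.  ]
```

Call:
jog_arm(
  targets=[
    [[-0.25, -0.1, 0.7], [0, 0, 0], 0],
    [[-0.25, -0.1, 1.3], [0, 0, 0], 0],
    [[-0.25, -0.1, 1.8], [0, 0, 0], 0],
    [[-0.25, -0.1, 1.8], [0, 0, 0], 0],
    [[-0.25, -0.1, 1.8], [0, 0, 0], 0],
  ],
)

```text
time: 5.9
tool_pos: [0.5096, -0.2729, 0.0385]
tool_rot: [0.0, -0.0, 1.0, -0.0]
contact_force: [0.7, -0.0, -3.2]
gripper_width: 0.092
grasp_force: 59.2
```

```bash
python3 go.py .505 -.27 .018 90
```

```text
t 5.9 pos [ 0.5096 -0.2729  0.0385] yaw 90.0 q6 -2.19 F [ 0.7 -0.  -3.2] w 0.092 g 59.2
shift [0.18 0.12 0.82] turn [-0.  0.  0.]
```

Call:
jog_arm(
  targets=[
    [[0.18, 0, 0.3], [0, 0, 0], 0],
    [[0.18, 0, 0.55], [0, 0, 0], 0],
    [[0.18, 0, 0.75], [0, 0, 0], 0],
    [[0.18, 0, 0.85], [0, 0, 0], 0],
    [[0.18, 0, 0.85], [0, 0, 0], 0],
  ],
)

```text
time: 6.52
tool_pos: [0.5047, -0.2729, 0.0182]
tool_rot: [-0.001, -0.0, 1.0, 0.0]
contact_force: [-6.8, 3.6, 6.0]
gripper_width: 0.092
grasp_force: 60.4
```

```bash
python3 go.py .505 -.27 .12 90
```

```text
t 6.53 pos [ 0.5047 -0.2729  0.0182] yaw 90.0 q6 -2.2 F [-6.8  3.6  6. ] w 0.092 g 60.4
shift [-0.    0.12 -4.07] turn [ 0.   -0.01  0.  ]
```

Call:
jog_arm(
  targets=[
    [[0, 0, 0], [0, 0, 0], 55],
    [[0, 0, 0], [0, 0, 0], 55],
    [[0, 0, 0], [0, 0, 0], 55],
    [[0, 0, -1], [0, 0, 0], 55],
    [[0, 0, -3.5], [0, 0, 0], 55],
    [[0, 0, -6], [0, 0, 0], 55],
    [[0, 0, -8], [0, 0, 0], 55],
    [[0, 0, -8], [0, 0, 0], 55],
  ],
)

```text
time: 7.52
tool_pos: [0.5074, -0.2746, 0.2234]
tool_rot: [0.005, -0.0, 1.0, -0.003]
contact_force: [0.3, -0.2, -0.5]
gripper_width: 0.547
grasp_force: 0.0
```

Run:
```python
from h import *
from go import go
f=np.float32
c=cam('top');im,D=grab_frame('top');np.savez('top1.npz',im=im,D=D);P=cloud(c,D)
m=np.zeros(D.shape,bool);m[195:295,350:440]=1
q=P[m&(P[...,2]>.002)&(P[...,2]<.009)&(P[...,0]>.40)&(P[...,1]<-.18)];print('cover',np.percentile(q[:,2],[5,50,95]),cv2.minAreaRect((q[:,:2]*1000).astype(f)))
# box and hub
m=np.zeros(D.shape,bool);m[155:250,262:340]=1
for a,b in((.05,.072),(.073,.087)):
    q=P[m&(P[...,2]>a)&(P[...,2]<b)];print(a,len(q),np.median(q[:,2]),cv2.minAreaRect((q[:,:2]*1000).astype(f)))
pic=np.zeros((600,800,3),np.uint8);pic[:,:480]=cv2.resize(im[155:245,266:338],(480,600),interpolation=cv2.INTER_CUBIC);pic[:320,490:800]=cv2.resize(im[190:295,340:442],(310,320));save('box.png',pic)
go(.50,.17,.25,100)
```

```text
cover [0.00210312 0.00375911 0.00713343] ((520.2540283203125, -275.5347900390625), (215.93588256835938, 223.83238220214844), 83.68032836914062)
0.05 607 0.06346800863225743 ((623.4384765625, -24.412704467773438), (147.1433563232422, 180.23130798339844), 82.44047546386719)
0.073 846 0.07855320350150752 ((624.530517578125, -24.618484497070312), (150.06373596191406, 182.03485107421875), 82.65074157714844)
t 7.58 pos [ 0.506  -0.2736  0.2197] yaw 90.0 q6 -2.2 F [-1.  -0.5 -0.7] w 0.55 g 0.0
shift [ 0.23 17.74 -1.27] turn [-0.03  0.03 -1.25]
```

View pics/box.png

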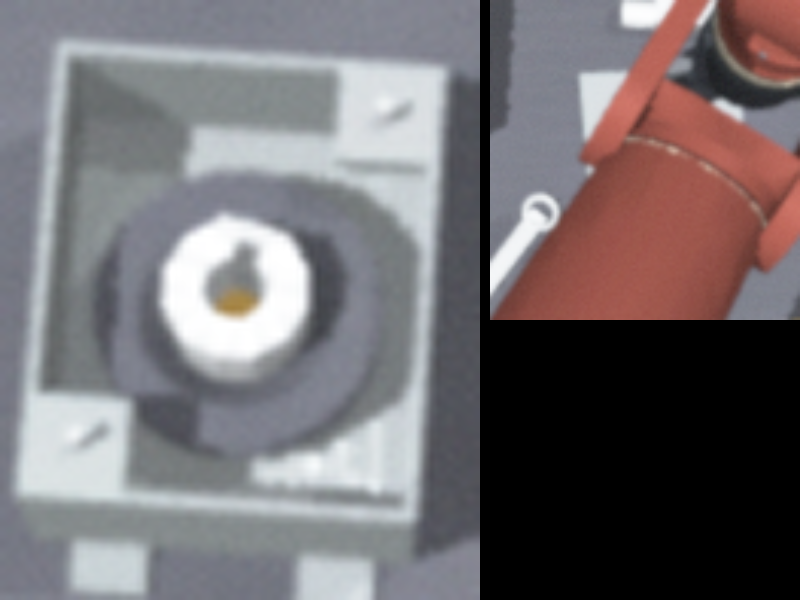

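The hub shows at crop (237,285), with the slot towards (247,245), a little right of straight up. The arm hides the laid cover. On the way to the rack I'll look down at the hub, and at the cover from there.

Call:
jog_arm(
  targets=[
    [[-5.8, 10.3, 0], [0, 0, 0], 55],
    [[-5.8, 10.3, 0], [0, 0, 0], 55],
    [[-5.8, 10.3, 0], [0, 0, 0], 55],
    [[-5.8, 10.3, 0], [0, 0, 0], 55],
    [[-5.8, 10.3, 0], [0, 0, 0], 55],
    [[-5.8, 10.3, 0], [0, 0, 0], 55],
    [[-5.8, 10.3, 0], [0, 0, 0], 55],
    [[-5.8, 10.3, 0], [0, 0, 0], 55],
  ],
)

```text
time: 8.57
tool_pos: [0.649, -0.0164, 0.2158]
tool_rot: [-0.001, 0.001, 1.0, -0.0]
contact_force: [1.1, 0.6, -0.2]
gripper_width: 0.551
grasp_force: 0.0
```

Run:
```python
from h import *
from go import go
f=np.float32
s=state();im,D=grab_frame('wrist');c=cam('wrist',s);P=cloud(c,D);np.savez('w2.npz',im=im,D=D,s=s)
uv=proj(c,(.6235,-.0245,.066));print('pred bore',uv);u,v=map(int,uv);save('hub.png',im[v-60:v+60,u-80:u+80],5)
m=np.zeros(D.shape,bool);m[v-80:v+80,u-80:u+80]=1
m&=(abs(P[...,2]-.066)<.004)&(np.hypot(P[...,0]-.6235,P[...,1]+.0245)<.035)
q=P[m];print('hub z',np.median(q[:,2]),'circle',cv2.minEnclosingCircle((q[:,:2]*1000).astype(f)))
ct=cam('top');i2,D2=grab_frame('top');P2=cloud(ct,D2);np.savez('top2.npz',im=i2,D=D2)
m=np.zeros(D2.shape,np.uint8);m[195:295,350:445]=1
g=(i2.min(2)>130)&(m>0);n,l,st,ce=cv2.connectedComponentsWithStats(g.astype(np.uint8));k=1+np.argmax(st[1:,4])
pts=np.argwhere(l==k)[:,::-1];W=np.array([onplane(ct,p,.004)[:2] for p in pts]);print('cover',cv2.minAreaRect((W*1000).astype(f)),np.median(P2[l==k][:,2]))
go(.472,.276,.2,98)
```

```text
pred bore [311.49564466 187.56589048]
hub z 0.06654695290986601 circle ((626.65966796875, -26.606298446655273), 28.798608779907227)
cover ((501.94586181640625, -245.41160583496094), (199.03514099121094, 180.71527099609375), 85.84449768066406) 0.0029596792323152155
t 8.68 pos [ 0.6493 -0.0164  0.2164] yaw 89.9 q6 -1.71 F [-0.6 -0.1  0.4] w 0.546 g 0.0
shift [ 7.11 11.69  0.66] turn [-0.   -0.   -1.01]
```

View pics/hub.png

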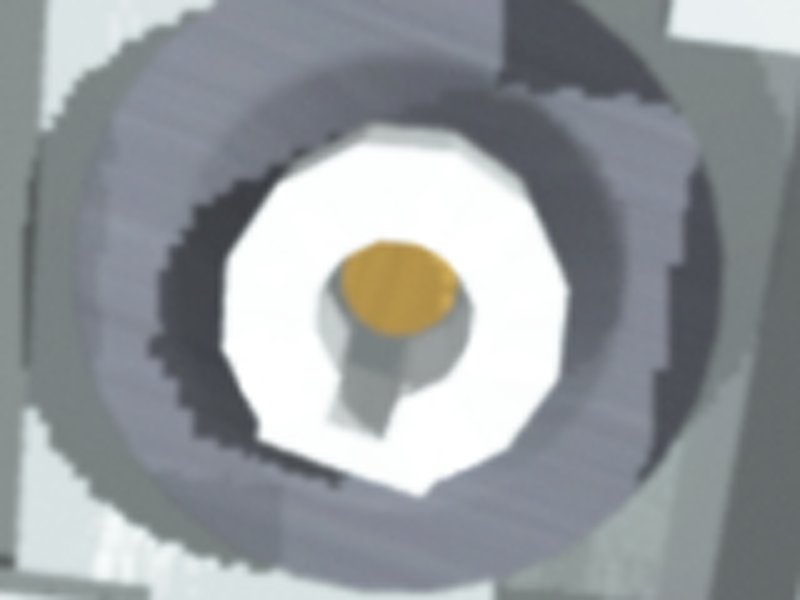

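The wrist crop shows the bore at about (395,315) and the slot end at (328,424) to (383,440). Next I'll fit the hole contour on the hub plane.

```bash
cat > hub.py <<'E'
from h import *
from scipy.optimize import least_squares
def hub(im,c,z=.066,g=(.6245,-.0248)):
    u,v=map(int,proj(c,(*g,z)));x0,y0=u-80,v-60;cr=im[y0:y0+120,x0:x0+160]
    m=(cr.min(2)>225).astype(np.uint8);n,l,s,ce=cv2.connectedComponentsWithStats(m)
    k=l[60-30:60+30,80-40:80+40];k=np.bincount(k[k>0]).argmax()
    cs,h=cv2.findContours((l==k).astype(np.uint8),cv2.RETR_CCOMP,cv2.CHAIN_APPROX_NONE)
    ho=max([q for q,hh in zip(cs,h[0]) if hh[3]>=0],key=len)[:,0]+[x0,y0]
    W=np.array([onplane(c,p,z)[:2] for p in ho])*1000
    o=W.mean(0);keep=np.ones(len(W),bool)
    for _ in range(6):
        r=least_squares(lambda p:np.hypot(*(W[keep]-p[:2]).T)-p[2],[*o,13],loss='soft_l1');o=r.x[:2]
        keep=np.hypot(*(W-o).T)<r.x[2]+1.2
    d=W-o;rr=np.hypot(*d.T);t=d[rr>16]
    a=np.degrees(np.arctan2(t[:,1],t[:,0]));print('bore',r.x.round(2),'slot tip r',rr.max().round(1),'angle',((a.min()+a.max())/2).round(1),a.mean().round(1),len(t),'px',ho.mean(0))
    return o/1000
if __name__=='__main__':
    d=np.load('w2.npz',allow_pickle=True);hub(d['im'],cam('wrist',d['s'].item()))
    ct=cam('top');d=np.load('top2.npz');save('cov.png',d['im'][180:300,335:455],5)
    P=cloud(ct,d['D']);q=P[(P[...,2]>.03)&(P[...,2]<.045)&(abs(P[...,0]-.5)<.06)&(abs(P[...,1]+.27)<.05)];print('laid handle',len(q),q.mean(0) if len(q) else 0)
E
python3 hub.py
```

```text
bore [625.71 -26.14  13.26] slot tip r 21.1 angle -19.8 -20.4 23 px [308.08333333 193.64814815]
laid handle 107 [ 0.50146835 -0.27208965  0.03733506]
```

View pics/cov.png

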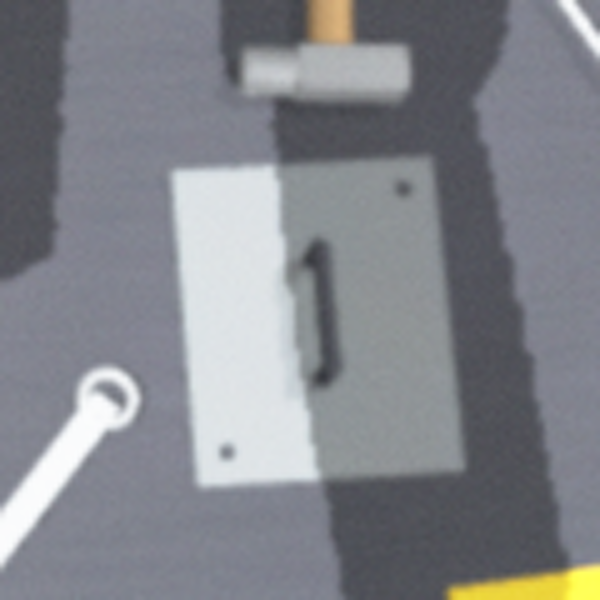

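The crop shows the cover lying flat with its handle up at about (320,315), clear of the wrench, hammer and yellow plate. By the wrist camera the bore is at (0.6257,-0.0261) and the slot is at about -20°. Next is the rack.

Call:
jog_arm(
  targets=[
    [[5.9, 11.7, -1.2], [0, 0, -0.9], 75],
    [[5.9, 11.7, -1.2], [0, 0, -0.9], 75],
    [[5.9, 11.7, -1.2], [0, 0, -0.9], 75],
    [[5.9, 11.7, -1.2], [0, 0, -0.9], 75],
    [[5.9, 11.7, -1.2], [0, 0, -0.9], 75],
    [[5.9, 11.7, -1.2], [0, 0, -0.9], 75],
    [[5.9, 11.7, -1.2], [0, 0, -0.9], 75],
    [[5.9, 11.7, -1.2], [0, 0, -0.9], 75],
  ],
)

```text
time: 9.68
tool_pos: [0.5029, 0.2758, 0.2464]
tool_rot: [-0.0, -0.062, 0.998, -0.0]
contact_force: [-0.0, -0.2, 0.6]
gripper_width: 0.75
grasp_force: 0.0
```

```bash
cat > sh.py <<'E'
from h import *
from go import go
f=np.float32
s=state();im,D=grab_frame('wrist');c=cam('wrist',s);P=cloud(c,D);np.savez('w3.npz',im=im,D=D,s=s)
u,v=map(int,proj(c,(.472,.276,.1)));print(u,v);save('head.png',im[max(v-75,0):v+75,u-100:u+100],4)
near=np.hypot(P[...,0]-.472,P[...,1]-.276)<.045
q=P[near&(P[...,2]>.108)&(P[...,2]<.125)];r=cv2.minAreaRect((q[:,:2]*1000).astype(f));print('head',len(q),np.median(q[:,2]),r)
q=P[near&(P[...,2]>.072)&(P[...,2]<.0835)];o=np.array(r[0])/1000;d=np.hypot(*(q[:,:2]-o).T);t=q[(d>.024)&(d<.038)];print('toe',len(t),t.mean(0),np.degrees(np.arctan2(*(t.mean(0)[:2]-o)[::-1])))
go(.472,.276,.08,98)
E
python3 sh.py
```

```text
326 181
head 797 0.1164487394077029 ((473.3358459472656, 275.9779357910156), (32.1612548828125, 14.008086204528809), 11.523147583007812)
toe 137 [0.50336993 0.28206228 0.07946733] 11.452069556813091
t 9.72 pos [0.5029 0.2757 0.2463] yaw 97.1 q6 -1.32 F [-0.2 -0.9 -0.3] w 0.749 g 0.0
shift [1.22 0.17 6.65] turn [-0.   -0.   -0.11]
```

View pics/head.png

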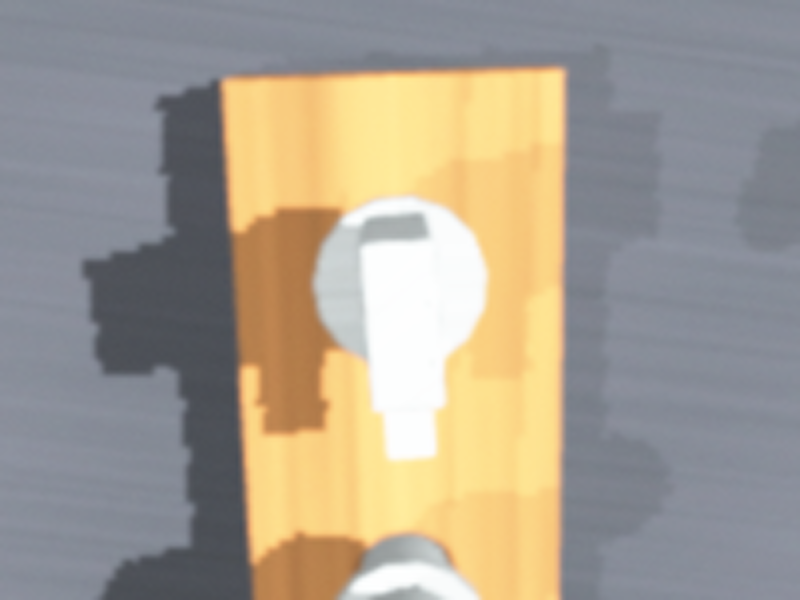

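The crop shows the flat bar head at about (400,320), with the toe sticking out at (410,435) on the far side at +11.5°. This is the keyed shaft.

```bash
python3 go.py .4733 .276 .080 101.5
```

```text
t 9.72 pos [0.5029 0.2757 0.2463] yaw 97.1 q6 -1.32 F [-0.2 -0.9 -0.3] w 0.749 g 0.0
shift [1.17 0.16 6.65] turn [-0.   -0.   -0.55]
```

Call:
jog_arm(
  targets=[
    [[1.17, 0.16, 1], [0, 0, -0.55], 75],
    [[1.17, 0.16, 2.5], [0, 0, -0.55], 75],
    [[1.17, 0.16, 4], [0, 0, -0.55], 75],
    [[1.17, 0.16, 4], [0, 0, -0.55], 75],
    [[1.17, 0.16, 4], [0, 0, -0.55], 75],
  ],
)

```text
time: 10.35
tool_pos: [0.4738, 0.2771, 0.1481]
tool_rot: [0.001, -0.101, 0.995, 0.0]
contact_force: [0.7, -0.7, 0.3]
gripper_width: 0.752
grasp_force: 0.0
```

```bash
python3 go.py .4733 .276 .080 101.5
```

```text
t 10.35 pos [0.4738 0.2771 0.1481] yaw 101.5 q6 -1.38 F [ 0.7 -0.7  0.3] w 0.752 g 0.0
shift [ 0.03 -0.04  2.72] turn [0.   0.01 0.  ]
```

Call:
jog_arm(
  targets=[
    [[0.03, -0.04, 1.3], [0, 0, 0], 60],
    [[0.03, -0.04, 2.3], [0, 0, 0], 50],
    [[0.03, -0.04, 2.72], [0, 0, 0], 50],
    [[0.03, -0.04, 2.72], [0, 0, 0], 50],
    [[0.03, -0.04, 2.72], [0, 0, 0], 0],
    [[0.03, -0.04, 2.72], [0, 0, 0], 0],
    [[0.03, -0.04, 2.72], [0, 0, 0], 0],
    [[0.03, -0.04, 2.72], [0, 0, 0], 0],
  ],
)

```text
time: 11.35
tool_pos: [0.4733, 0.2769, 0.0805]
tool_rot: [0.001, -0.101, 0.995, 0.0]
contact_force: [0.1, -0.1, 5.9]
gripper_width: 0.158
grasp_force: 59.3
```

Call:
jog_arm(
  targets=[
    [[0, 0, 0], [0, 0, 0], 0],
    [[0, 0, 0], [0, 0, 0], 0],
    [[0, 0, 0], [0, 0, 0], 0],
  ],
)

```text
time: 11.72
tool_pos: [0.4733, 0.2768, 0.0805]
tool_rot: [0.001, -0.101, 0.995, 0.0]
contact_force: [-0.1, -0.1, 5.9]
gripper_width: 0.154
grasp_force: 59.4
```

```bash
python3 go.py .4733 .276 .22 101.5
```

```text
t 11.72 pos [0.4733 0.2768 0.0805] yaw 101.6 q6 -1.38 F [-0.1 -0.1  5.9] w 0.154 g 59.4
shift [-0.01 -0.03 -5.58] turn [0.   0.02 0.01]
```

Call:
jog_arm(
  targets=[
    [[0, 0, -0.4], [0, 0, 0], 0],
    [[0, 0, -1], [0, 0, 0], 0],
    [[0, 0, -2], [0, 0, 0], 0],
    [[0, 0, -3.5], [0, 0, 0], 0],
    [[0, 0, -5], [0, 0, 0], 0],
    [[0, 0, -5.2], [0, 0, 0], 0],
    [[0, 0, -5.2], [0, 0, 0], 0],
  ],
)

```text
time: 12.6
tool_pos: [0.4715, 0.2762, 0.2079]
tool_rot: [-0.001, -0.101, 0.995, -0.0]
contact_force: [-0.0, 0.6, -3.4]
gripper_width: 0.155
grasp_force: 59.0
```

```bash
python3 go.py .6257 -.0261 .21 70
```

```text
t 12.6 pos [0.4715 0.2762 0.2079] yaw 101.6 q6 -1.38 F [-0.   0.6 -3.4] w 0.155 g 59.0
shift [ -3.6  -13.09  -0.08] turn [-0.   -0.01  3.95]
```

Call:
jog_arm(
  targets=[
    [[-3.6, -13.1, -0.1], [0, 0, 3.95], 0],
    [[-3.6, -13.1, -0.1], [0, 0, 3.95], 0],
    [[-3.6, -13.1, -0.1], [0, 0, 3.95], 0],
    [[-3.6, -13.1, -0.1], [0, 0, 3.95], 0],
    [[-3.6, -13.1, -0.1], [0, 0, 3.95], 0],
    [[-3.6, -13.1, -0.1], [0, 0, 3.95], 0],
    [[-3.6, -13.1, -0.1], [0, 0, 3.95], 0],
    [[-3.6, -13.1, -0.1], [0, 0, 3.95], 0],
  ],
)

```text
time: 13.6
tool_pos: [0.6252, -0.0252, 0.2096]
tool_rot: [-0.002, 0.173, 0.985, 0.0]
contact_force: [-0.5, 0.3, -3.4]
gripper_width: 0.151
grasp_force: 59.7
```

Call:
jog_arm(
  targets=[
    [[0, 0, 0], [0, 0, 0], 0],
    [[0, 0, 0], [0, 0, 0], 0],
    [[0, 0, 0], [0, 0, 0], 0],
  ],
)

```text
time: 13.98
tool_pos: [0.6261, -0.0256, 0.2114]
tool_rot: [0.0, 0.173, 0.985, 0.0]
contact_force: [0.5, -0.3, -2.8]
gripper_width: 0.157
grasp_force: 59.7
```

Run:
```python
from h import *
from go import go
s=state();im,D=grab_frame('wrist');c=cam('wrist',s);P=cloud(c,D);np.savez('w4.npz',im=im,D=D,s=s)
save('ins.png',im)
o=np.array(s['tool_pos'])
M=R.from_quat(np.roll(s['tool_rot'],-1)).as_matrix()
print('pred nose px',proj(c,o+[0,0,-.0645]),'toe',proj(c,o+[0,0,-.0065]-M[:,0]*.036),'bore',proj(c,(.6257,-.0261,.066)))
go(.6257,-.0261,.14,70)
```

```text
pred nose px [322.03701489 255.11678019] toe [322.52705581 366.99776173] bore [320.86361487 218.30995014]
t 14.03 pos [ 0.6261 -0.0258  0.2114] yaw 70.1 q6 -1.38 F [ 0.6  0.8 -3. ] w 0.158 g 59.7
shift [ 0.01 -0.02  2.86] turn [0.   0.   0.01]
```

View pics/ins.png

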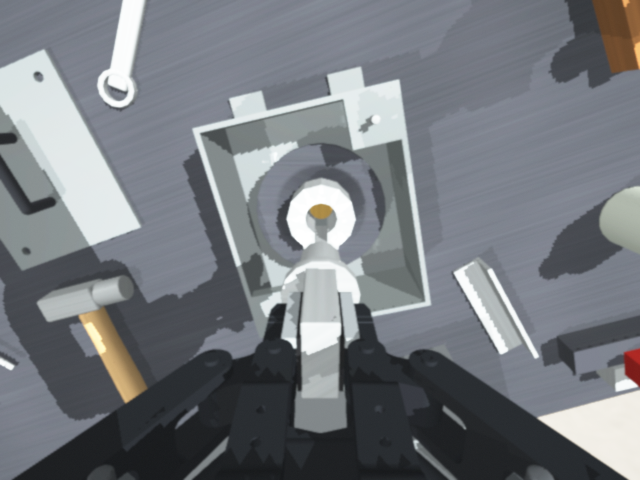

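The shaft hangs straight at column 322 with its nose just short of the bore, which is at (320,215). The slot runs along column 320, in line with the head. I'll lower it.

Call:
jog_arm(
  targets=[
    [[0.01, -0.02, 1.2], [0, 0, 0], 0],
    [[0.01, -0.02, 2.2], [0, 0, 0], 0],
    [[0.01, -0.02, 2.9], [0, 0, 0], 0],
    [[0.01, -0.02, 3.2], [0, 0, 0], 0],
    [[0.01, -0.02, 3.4], [0, 0, 0], 0],
    [[0.01, -0.02, 3.55], [0, 0, 0], 0],
    [[0.01, -0.02, 3.65], [0, 0, 0], 0],
    [[0.01, -0.02, 3.65], [0, 0, 0], 0],
  ],
)

```text
time: 15.02
tool_pos: [0.6259, -0.0263, 0.1201]
tool_rot: [0.0, 0.173, 0.985, 0.0]
contact_force: [0.4, 1.8, -3.0]
gripper_width: 0.158
grasp_force: 59.6
```

```bash
python3 go.py .6257 -.0261 .11 70
```

```text
t 15.03 pos [ 0.6259 -0.0263  0.1201] yaw 70.0 q6 -1.38 F [ 0.4  1.8 -3. ] w 0.158 g 59.6
shift [0.01 0.   0.4 ] turn [0.01 0.   0.  ]
```

Nose is in the bore with little force. I'll keep going gently, past where the key would rest on the face (TCP about 0.1145).

Call:
jog_arm(
  targets=[
    [[0, 0, 0.1], [0, 0, 0], 0],
    [[0, 0, 0.2], [0, 0, 0], 0],
    [[0, 0, 0.3], [0, 0, 0], 0],
    [[0, 0, 0.4], [0, 0, 0], 0],
    [[0, 0, 0.4], [0, 0, 0], 0],
  ],
)

```text
time: 15.65
tool_pos: [0.6257, -0.0263, 0.1095]
tool_rot: [-0.0, 0.174, 0.985, 0.0]
contact_force: [0.5, 5.9, -2.4]
gripper_width: 0.154
grasp_force: 59.5
```

```bash
python3 go.py .6257 -.0261 .10 70
```

```text
t 15.65 pos [ 0.6257 -0.0263  0.1095] yaw 70.0 q6 -1.38 F [ 0.5  5.9 -2.4] w 0.154 g 59.5
shift [0.   0.01 0.38] turn [ 0. -0.  0.]
```

Call:
jog_arm(
  targets=[
    [[0, 0.03, 0.15], [0, 0, 0], 0],
    [[0, 0.03, 0.3], [0, 0, 0], 0],
    [[0, 0.03, 0.45], [0, 0, 0], 0],
    [[0, 0.03, 0.6], [0, 0, 0], 0],
    [[0, 0.03, 0.6], [0, 0, 0], 0],
  ],
)

```text
time: 16.27
tool_pos: [0.6257, -0.0261, 0.0941]
tool_rot: [-0.0, 0.174, 0.985, -0.0]
contact_force: [-0.8, 3.7, -3.6]
gripper_width: 0.156
grasp_force: 59.7
```

```bash
python3 go.py .6257 -.0261 .085 70; python3 -c "
from plant import *;print(state()['ft_torque'])"
```

```text
t 16.27 pos [ 0.6257 -0.0261  0.0941] yaw 70.0 q6 -1.38 F [-0.8  3.7 -3.6] w 0.156 g 59.7
shift [ 0.   -0.    0.36] turn [-0. -0.  0.]
[ 0.58702532  0.02451177 -0.00240199]
```

Sliding freely. Next I'll press against the spring to home (TCP about 0.0855), going slightly past to hold a push.

Call:
jog_arm(
  targets=[
    [[0, 0.02, 0.1], [0, 0, 0], 0],
    [[0, 0.02, 0.2], [0, 0, 0], 0],
    [[0, 0.02, 0.3], [0, 0, 0], 0],
    [[0, 0.02, 0.36], [0, 0, 0], 0],
    [[0, 0.02, 0.36], [0, 0, 0], 0],
  ],
)

```text
time: 16.9
tool_pos: [0.6266, -0.0257, 0.0879]
tool_rot: [0.0, 0.173, 0.985, -0.0]
contact_force: [-4.0, 3.3, 6.3]
gripper_width: 0.155
grasp_force: 61.2
```

```bash
python3 go.py .6257 -.0261 .084 70
```

```text
t 16.9 pos [ 0.6266 -0.0257  0.0879] yaw 70.0 q6 -1.38 F [-4.   3.3  6.3] w 0.155 g 61.2
shift [ 0.03 -0.03  0.15] turn [-0.  0.  0.]
```

Call:
jog_arm(
  targets=[
    [[0.03, 0, 0.1], [0, 0, 0], 0],
    [[0.03, 0, 0.2], [0, 0, 0], 0],
    [[0.03, 0, 0.25], [0, 0, 0], 0],
    [[0.03, 0, 0.25], [0, 0, 0], 0],
  ],
)

```text
time: 17.4
tool_pos: [0.6268, -0.0257, 0.0855]
tool_rot: [0.001, 0.173, 0.985, -0.0]
contact_force: [-12.2, 3.7, 22.3]
gripper_width: 0.156
grasp_force: 63.5
```

```bash
python3 go.py .6257 -.0261 .084 70
```

```text
t 17.4 pos [ 0.6268 -0.0257  0.0855] yaw 70.0 q6 -1.38 F [-12.2   3.7  22.3] w 0.156 g 63.5
shift [ 0.04 -0.03  0.06] turn [-0.    0.01  0.  ]
```

Call:
jog_arm(
  targets=[
    [[0.06, 0, 0.05], [0, 0, 0], 0],
    [[0.06, 0, 0.05], [0, 0, 0], 0],
    [[0.06, 0, 0.05], [0, 0, 0], 0],
    [[0.06, 0, 0.05], [0, 0, 0], 0],
  ],
)

```text
time: 17.9
tool_pos: [0.6267, -0.0257, 0.0855]
tool_rot: [0.003, 0.173, 0.985, -0.001]
contact_force: [-10.0, 2.6, 23.0]
gripper_width: 0.157
grasp_force: 63.6
```

Run:
```python
from h import *
from go import go
go(.6257,-.0261,.084,70)
s=state();im,D=grab_frame('wrist');c=cam('wrist',s);P=cloud(c,D)
b=np.array([.6257,-.0261]);M=R.from_quat(np.roll(s['tool_rot'],-1)).as_matrix();k=-M[:2,0]
rel=P[...,:2]-b;a=rel@k;l=np.abs(rel@np.array([-k[1],k[0]]));r=np.hypot(rel[...,0],rel[...,1])
for n,m in(('collar',(a<-.009)&(r<.018)&(P[...,2]<.085)),('hub face',(r>.0205)&(r<.026)&(a<0)&(P[...,2]<.085))):
    print(n,m.sum(),np.percentile(P[m][:,2],[10,50,90]).round(4) if m.any() else '')
sc,Ds=grab_frame('scene');cs=cam('scene');pic=np.zeros((480,800,3),np.uint8)
u,v=map(int,proj(c,(*b,.07)));pic[:,:400]=cv2.resize(im[v-60:v+60,u-50:u+50],(400,480))
u,v=map(int,proj(cs,(*b,.08)));pic[:480,400:]=cv2.resize(sc[v-60:v+36,u-40:u+40],(400,480));save('home.png',pic)
```

```text
t 17.9 pos [ 0.6267 -0.0257  0.0855] yaw 70.0 q6 -1.38 F [-10.    2.6  23. ] w 0.157 g 63.6
shift [ 0.03 -0.03  0.06] turn [-0.    0.04  0.  ]
collar 1116 [0.0682 0.0745 0.0813]
hub face 1632 [0.0658 0.0665 0.0673]
```

View pics/home.png

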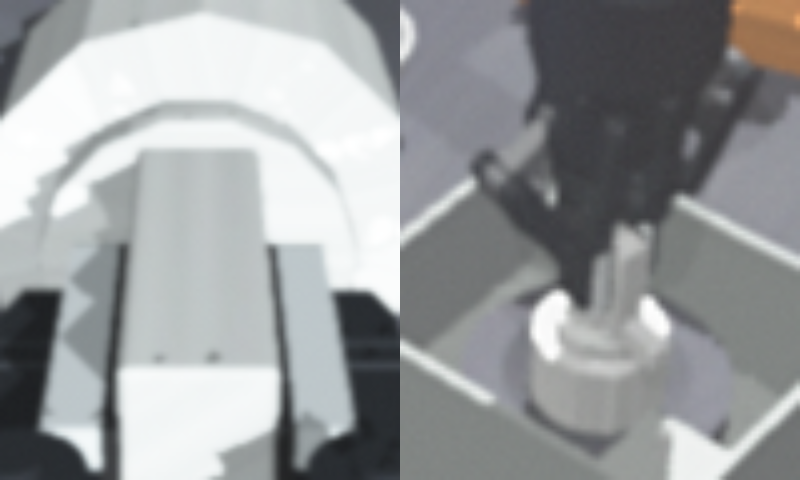

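The picture shows the collar's rim lying on the hub face in both views. The collar top measures 74.5 mm, so its underside is at 66.5 mm, level with the hub. The TCP stops at the predicted 0.0855 with a 23 N push, so I'm handing in.

```bash
python3 -c "
from plant import *;print(job_done())"
```

```text
the job is handed in; nothing more can be done
None
```

The job is handed in at about 18 s of the 64 s allowed: the cover lies flat on the bare bench, handle up, and the keyed shaft is pressed fully home with its collar on the hub and its head still gripped.

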